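# Turn the leaf of the metal sample book

### The job

A low wooden sample book of metals stands on the shelf with its one hinged leaf over the bed nearer the robot. Touching the leaf with the fingers only, push it up and over its spine without flinging it, and press it down until it lies flat on the far bed; then move clear. Do not pinch the leaf between the fingers, and leave the dish, the funnel and the thermometer case where they stand.

Things in the scene. Friction and masses are not known exactly. Their poses are not given: they have to be found in the camera images.
- book: Fixed beech plinth of the sample book: 130 (its x) x 150 (its y) x 43 mm high. Origin at the centre of its underside, z up. The spine runs along its y axis over the middle. Its -x half, nearer the robot, is the near bed with inlaid metal bars; its +x half is the paper-lined far bed. Brass cheeks 22 x 9 mm, 54 mm high, hold the spine rod at y = +-82.5 mm.
- spine (a point): Middle of the spine axis, 46 mm above the shelf; axes as the book's. The leaf turns about its y axis.
- leaf (a joint): Leaf angle about the spine, rad: 0 flat on the near bed (book's -x side), 1.57 upright, 3.14 (end stop) flat on the far bed (+x side). Starts at 0 to 0.15. The hinge is stiff (friction 0.15 N m): the leaf stays at any angle where it is left, and moving it at the free edge takes about 1.5 to 3 N.
- leaf_edge (a point): Middle of the leaf's free edge, 100 mm from the spine axis, mid-thickness. The leaf is a rigid plate 6 mm thick, 150 mm wide along the spine, from 8 to 100 mm from the axis. Flat, its underside is 43 mm above the shelf and it overhangs the plinth by 35 mm, so a fingertip (tool tilted about 45 degrees) fits under the edge. Its upper face is dark wood, its back pale plywood with metal bars.
- dish: Bystander: white porcelain evaporating dish, loose, 90 mm across, 35 mm high; origin under its centre.
- funnel: Bystander: green glass funnel standing on its wide mouth, loose, 84 mm across at the foot, 110 mm high; origin under its centre.
- case: Bystander: brass thermometer case lying flat, loose, 140 mm long (its x) with square ends 24 mm wide and high; origin under its centre.

How it is judged:
On the way, in this order (a step that is already met when the one before it is completed fails the run):
1. the leaf has been raised to upright (value of joint leaf above 1.4 rad).
2. the leaf lies flat on the far bed (value of joint leaf above 3.07 rad), for 0.2 s.
At the end, for the whole second after the job is handed in: The leaf lies flat on the far bed (joint above 3.07 rad, within 4 degrees of the stop) and at rest, and the dish, funnel and case are within 20 mm of where they stood (value of joint leaf above 3.07 rad and velocity of joint leaf between -0.1 and 0.1 rad/s and distance of each of dish, funnel, case from where it was at the start of the episode below 0.02 m); the robot touches nothing.
It fails at once if the leaf is pinched: the fingers press on both of its faces at once with more than 8 N each (contact force between the fingers and leaf_c1 above 8 N and contact force between the fingers and leaf_c2 above 8 N).
It fails at once if the leaf is pushed with the arm or the gripper's body instead of the fingers (over 2 N) (contact force between the arm and leaf_c1 above 2 N or contact force between the arm and leaf_c2 above 2 N).
It fails at once if the leaf is flung over (faster than 5 rad/s) (velocity of joint leaf above 5 rad/s).
It fails at once if a bystander is shifted by more than 20 mm, lifted or tipped (distance of any of dish, funnel, case from where it was at the start of the episode above 0.02 m or angle between any of dish, funnel, case's own z axis and vertical above 0.4 rad).
It also fails if it takes over 54 s, if anything falls off the work surface, if the arm or the gripper's body presses on something with over 40 N, if the wrist force passes 120 N, or if a joint passes its speed limit or range.

### The arm

A 7-joint arm with a two-finger parallel gripper is mounted at the origin on the work surface. World frame = base frame: x ahead of the robot, y to its left, z up, the work surface at z = 0. Lengths are in m, angles in rad, forces in N, time in s.
With the tool pointing down it reaches from about 0.4 to 0.85 m from the base axis. Payload 10.4 kg.
Tool frame: the origin (TCP) lies between the finger pads; the fingertips stand 14 mm ahead of it and the grasp point (between the pads) lies 5 mm behind it (r.finger_overhang is the z of the fingertips in the tool frame, in m); z points along the fingers, y is the line along which they close (so a half turn about z gives the same grasp; the last joint's range is limited). The gripper opens to 87 mm and grips with 3 to 60 N. Pads are 19 mm wide; open, the fingers measure 117 mm over their backs; the gripper's body (75 mm by 190 mm) begins 51 mm behind the grasp point.
Start: joints at [-1.258, 0.332, -0.065, 1.46, 0.022, 1.35, -0.088], TCP at [0.206, 0.59, 0.237] pointing down, gripper open.
Joint ranges: [-2.6, 2.6], [-0.5, 2.12], [-1.47, 1.34], [0.16, 2.42], [-1.27, 4.41], [0.06, 2.06], [-2.6, 2.6]. Speed limits (rad/s): [2.22, 2.22, 2.79, 2.79, 3.14, 3.14, 3.14].

### API

Orientations are given as a unit quaternion [x, y, z, w].
In Python, from bench import r, optics gives the robot as it stands.
- The arm moves only by the shell command python3 -m pendant 'ROWS' [FORCE]. ROWS is JSON, a list of rows, each a list of 7 numbers: the closure, from -1 (fully open) to 1 (shut), then the shift along the tool's x, y, z scaled (see below), then the turn, a rotation vector about the tool's x, y, z scaled (see below). In form: [[grip, x, y, z, rx, ry, rz], ...]. A call has 1 to 8 rows; each row is the pose to reach, as a shift and turn from the pose commanded when the call began, along the tool's axes at that moment; what a row does not reach only later rows make up. The controller multiplies each number of a shift by 0.3 m and each number of a turn by 120 degrees. A row lasts 1/8 s, in which the tool goes at most 62.5 mm and 10.7 degrees, less where a joint would pass 70% of its speed; a pose out of reach is approached as far as the arm can. A call with a number of a shift or a turn outside -1 to 1 is refused whole. A call with a gripper value outside its range is refused whole. The fingers move at their own pace and stop on an object; FORCE is the grip in N (left out, the last holds). Time passes only in rows, so rows that repeat a pose let the fingers close. It gives the time, the measured TCP pose, the force, the opening and the grip force at its end, in the units of the state.
- r.read_state(): the state, without advancing time (a new reading comes with each control period).
- optics.camera(name): name is "scene" or "top" or "wrist"; returns a dict with "pixels" (480x640x3 uint8, red, green, blue), "vfov" (degrees; the focal length in pixels is half the picture's height over the tangent of half this angle, whatever the lens; pixels are square), "cx", "cy" (the principal point, pixels), "D" ([k1, k2, p1, p2, k3] as OpenCV has them; the pictures are not rectified), "rvec" (rotation vector, rad) and "tvec" (3), from world to camera coordinates, as OpenCV has them. Camera axes: x right, y down, z forward; pixel columns grow to the right and rows downward; lengths in m; the calibration is good to about 2 mm. A picture is of the moment at which its call begins. There is no depth.
- r.close_job(): hands the job in; it is judged then, once.
The state is a dict: "time": time; "joint_positions": joint angles; "joint_vel": joint speeds; "joint_torque": joint torques, N m; "ee_pos": TCP position; "eef_rot": TCP orientation; "ft_force": force on the tool from outside, world axes, zero at the start; "torque": the same for the moment, N m; "width": finger opening in m; "grip_force": force on a finger pad.
Only numpy, scipy, OpenCV 4.12 (cv2) and the standard library are available. Lean on these libraries where they do the work, as an engineer would, in place of code of your own. Each camera call takes 0.05 s, during which the arm holds its last target. There are 200 camera calls.

## Working session

There is one attempt and no reset: what is moved stays moved. The work goes in short steps, Python scripts to look and compute and a shell command to move; the robot and the scene stay as the last step left them, time stands still between calls to the robot, and variables do not carry over. Pictures are saved under pics/ and viewed, at most 10 in all, crops included, and the job is handed in when it is done.

```bash
mkdir -p pics; ls
python3 - <<'E'
from bench import r, optics
import cv2,pickle
for n in ("scene","top"):
    c=optics.camera(n); pickle.dump(c,open(f"pics/{n}0.pkl","wb")); cv2.imwrite(f"pics/{n}0.png",c["pixels"][:,:,::-1])
    print(n,{k:v for k,v in c.items() if k!="pixels"})
print(r.read_state())
E
```

```text
pics
scene {'vfov': 43.11444569421188, 'cx': 323.8921260387999, 'cy': 240.47725144058003, 'D': array([0.04897619, 0.        , 0.        , 0.        , 0.        ]), 'rvec': array([ 2.18149678,  0.99901214, -0.40349262]), 'tvec': array([-0.44671195, -0.26949231,  1.425093  ])}
top {'vfov': 43.41062229478863, 'cx': 311.2843074199052, 'cy': 242.24597711521028, 'D': array([-0.16710855,  0.        ,  0.        ,  0.        ,  0.        ]), 'rvec': array([ 2.15401274, -2.15448143,  0.13936592]), 'tvec': array([0.04485348, 0.65082123, 0.9420937 ])}
{'time': 0.1, 'joint_positions': array([-1.25760815,  0.3327805 , -0.06471548,  1.46083582,  0.02161423,
        1.34988733, -0.08850583]), 'joint_vel': array([-8.00655268e-04, -1.43013025e-03, -4.85753901e-04, -2.35784494e-03,
       -1.83902539e-05,  8.83554319e-04,  1.36025677e-03]), 'joint_torque': array([ 1.53388533e-03, -6.24543571e+01,  2.44122301e-02, -3.90710843e+01,
       -6.13303087e-02,  3.66440392e-02,  1.15888338e-04]), 'ee_pos': array([0.20583947, 0.58979764, 0.2358614 ]), 'eef_rot': array([ 1.67091262e-01,  9.85941246e-01, -6.03383748e-04, -7.02824380e-05]), 'ft_force': array([-0.60794383, -0.46926026, -0.62586581]), 'torque': array([-0.0075362 , -0.02317089,  0.01544281]), 'grip_force': 0.0, 'width': 0.08708020106835251}
```

View pics/scene0.png

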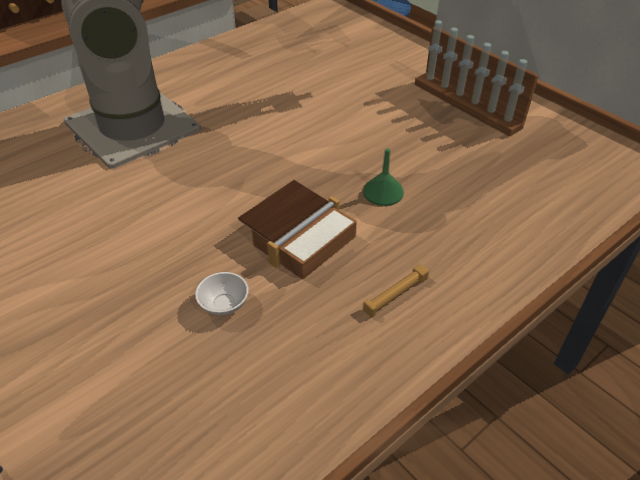

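View pics/top0.png

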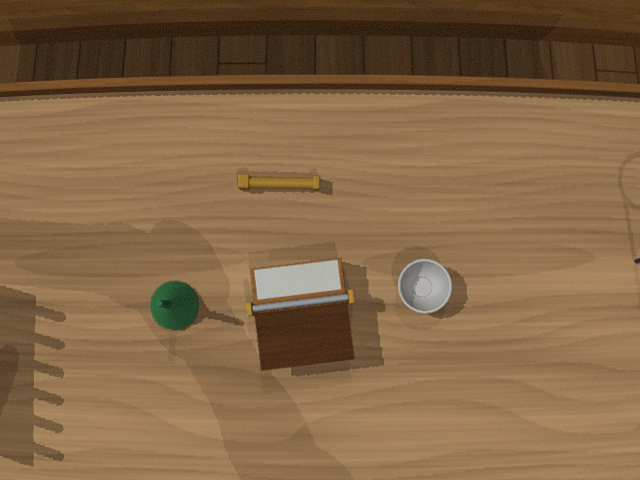

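The scene view shows the leaf with its free edge from about (239,219) to (295,183) and the cheeks at (335,204) and (274,253). In the top view the leaf corners are at about (262,369) and (353,359), the cheeks at (250,309) and (351,296), the funnel at (175,305), the dish at (425,286) and the case at (280,182).

```bash
cat > h.py <<'E'
import numpy as np,cv2,pickle
from scipy.spatial.transform import Rotation as R
def K(c):
    f=240/np.tan(np.radians(c["vfov"]/2)); return np.array([[f,0,c["cx"]],[0,f,c["cy"]],[0,0,1]])
def P(c): return np.c_[cv2.Rodrigues(c["rvec"])[0],c["tvec"]]
def und(c,p): return cv2.undistortPoints(np.array(p,float).reshape(-1,1,2),K(c),c["D"]).reshape(-1,2)
def tri(a,pa,b,pb):
    X=cv2.triangulatePoints(P(a),P(b),und(a,pa).T,und(b,pb).T); return (X[:3]/X[3]).T
def plane(c,p,z):
    M=P(c); o=-M[:,:3].T@M[:,3]; d=np.c_[und(c,p),np.ones(len(p))]@M[:,:3]
    return o+d*((z-o[2])/d[:,2])[:,None]
E
python3 - <<'E'
from h import *
s=pickle.load(open("pics/scene0.pkl","rb"));t=pickle.load(open("pics/top0.pkl","rb"))
def quad(c,m,roi):
    k=np.zeros(m.shape,np.uint8);x0,y0,x1,y1=roi;k[y0:y1,x0:x1]=m[y0:y1,x0:x1]*255
    k=cv2.morphologyEx(k,cv2.MORPH_OPEN,np.ones((3,3)))
    q=max(cv2.findContours(k,0,1)[0],key=cv2.contourArea)
    for e in np.arange(2,15,.5):
        a=cv2.approxPolyDP(cv2.convexHull(q),e,True).reshape(-1,2)
        if len(a)<=4:break
    return a.astype(float),cv2.contourArea(q)
out={}
for n,c,roi in(("s",s,(225,170,360,285)),("t",t,(235,240,365,385))):
    p=c["pixels"].astype(int);h=cv2.cvtColor(c["pixels"],cv2.COLOR_RGB2HSV)
    print(n,"leaf",p[215,290] if n=="s" else p[340,300])
    a=quad(c,(p.sum(2)<190)&(p[:,:,0]>p[:,:,2]+10),roi);b=quad(c,(h[:,:,1]<60)&(h[:,:,2]>190),roi)
    print("leaf",a[0].tolist(),a[1],"paper",b[0].tolist(),b[1])
T=[(262,369),(353,359),(250,309),(351,296)];S=[(295,183),(239,219),(335,204),(274,247)]
print("edge+,edge-,cheek+,cheek-\n",tri(t,T,s,S).round(4))
print("funnel,dish,case ends",plane(t,[(175,305),(425,286),(242,181),(318,183)],0.02).round(3))
E
```

```text
s leaf [69 43 27]
leaf [[295.0, 181.0], [326.0, 203.0], [270.0, 263.0], [239.0, 217.0]] 2949.0 paper [[351.0, 221.0], [304.0, 259.0], [287.0, 249.0], [333.0, 211.0]] 1255.0
t leaf [80 46 25]Traceback (most recent call last):
  File "<stdin>", line 15, in <module>
  File "<stdin>", line 6, in quad
ValueError: max() iterable argument is empty
```

Run:
```python
from h import *
s=pickle.load(open("pics/scene0.pkl","rb"));t=pickle.load(open("pics/top0.pkl","rb"))
def quad(c,m,roi):
    k=np.zeros(m.shape,np.uint8);x0,y0,x1,y1=roi;k[y0:y1,x0:x1]=m[y0:y1,x0:x1]*255
    k=cv2.morphologyEx(k,cv2.MORPH_OPEN,np.ones((3,3)))
    q=max(cv2.findContours(k,0,1)[0],key=cv2.contourArea)
    for e in np.arange(1,15,.5):
        a=cv2.approxPolyDP(cv2.convexHull(q),e,True).reshape(-1,2)
        if len(a)<=4:break
    return a.astype(float)
p=t["pixels"].astype(int);h=cv2.cvtColor(t["pixels"],cv2.COLOR_RGB2HSV)
print("leaf t",quad(t,(p.sum(2)<190),(235,240,365,385)).tolist())
pt=quad(t,(h[:,:,1]<60)&(p.sum(2)>450),(235,240,365,385));print("paper t",pt.tolist())
print("paper z43",plane(t,pt,.043).round(4).tolist(),plane(s,[(351,221),(304,259),(287,249),(333,211)],.043).round(4).tolist())
T=[(262,369),(353,359),(250,309),(351,296)];S=[(295,183),(239,219),(335,204),(274,247)]
X=tri(t,T,s,S);print("edge+,edge-,cheek+,cheek-\n",X.round(4),np.linalg.norm(X[0]-X[1]),np.linalg.norm(X[2]-X[3]))
d=X[2]-X[3];print("yaw",np.degrees(np.arctan2(-d[0],d[1])));d=X[0]-X[1];print("yaw",np.degrees(np.arctan2(-d[0],d[1])))
print("funnel,dish,case ends",plane(t,[(175,305),(425,286),(242,181),(318,183)],0.02).round(3))
```

```text
leaf t [[348.0, 301.0], [353.0, 358.0], [261.0, 369.0], [252.0, 312.0]]
paper t [[340.0, 288.0], [258.0, 298.0], [255.0, 270.0], [336.0, 260.0]]
paper z43 [[0.5761, -0.0017, 0.043], [0.5599, 0.1309, 0.043], [0.6053, 0.1362, 0.043], [0.6216, 0.0045, 0.043]] [[0.6034, 0.135, 0.043], [0.621, 0.0062, 0.043], [0.5824, -0.0013, 0.043], [0.5608, 0.1277, 0.043]]
edge+,edge-,cheek+,cheek-
 [[ 0.4468  0.125   0.041 ]
 [ 0.4625 -0.0215  0.0431]
 [ 0.5434  0.1457  0.0383]
 [ 0.5639 -0.0181  0.0449]] 0.14740147805023704 0.16522595320724962
yaw 7.144544348954981
yaw 6.103961972682269
funnel,dish,case ends [[ 0.548  0.272  0.02 ]
 [ 0.58  -0.145  0.02 ]
 [ 0.759  0.162  0.02 ]
 [ 0.755  0.033  0.02 ]]
```

```bash
cat >> h.py <<'E'
YAW=np.radians(7.0); S0=np.array([0.5535,0.0635,0]); B=R.from_euler('z',YAW)
def pose(xb,z,tilt,yb=0.):
    """TCP pose for fingertip centre at book (xb,yb), height z; tilt deg from vertical, fingers pointing to +x_b"""
    a=np.radians(tilt); zt=np.array([np.sin(a),0,-np.cos(a)]); y=np.array([0,1.,0]); x=np.cross(y,zt)
    Q=B*R.from_matrix(np.c_[x,y,zt]); p=S0+B.apply([xb,yb,0])+[0,0,z]
    return p-0.014*Q.as_matrix()[:,2],Q
def state():
    from bench import r
    s=r.read_state(); return s,s["ee_pos"],R.from_quat(s["eef_rot"])
def tip(s):
    Q=R.from_quat(s["eef_rot"]); d=Q.as_matrix()[:,2]; t=B.inv().apply(s["ee_pos"]+.014*d-S0)
    db=B.inv().apply(d); yb=B.inv().apply(Q.as_matrix()[:,1]); return t.round(4),np.degrees(np.arctan2(db[0],-db[2])).round(1),yb.round(3)
def rows(wps,g=1):
    s,p,Q=state(); print("t",round(s["time"],2),"tip",tip(s),"F",s["ft_force"].round(1))
    for w in wps:
        q,T=pose(*w); d=Q.inv().apply(q-p)/.3; v=(Q.inv()*T).as_rotvec(degrees=True)/120
        print(w,[g]+d.round(3).tolist()+v.round(3).tolist())
E
python3 -c "
from h import *
rows([(-.17,.25,20),(-.16,.2,50,.25),(-.16,.15,50)])"
```

```text
t 0.1 tip (array([-0.2809,  0.5647,  0.2219]), np.float64(-0.0), array([ 0.442,  0.897, -0.001])) F [-0.6 -0.5 -0.6]
(-0.17, 0.25, 20) [1, -1.15, -1.532, -0.089, -0.039, -0.164, -0.216]
(-0.16, 0.2, 50, 0.25) [1, -0.793, -0.779, 0.091, -0.096, -0.409, -0.204]
(-0.16, 0.15, 50) [1, -1.162, -1.526, 0.258, -0.096, -0.409, -0.204]
```

```bash
python3 -m pendant '[[1,-0.2,-0.2,0,-0.02,-0.08,-0.2],[1,-0.4,-0.4,0,-0.04,-0.16,-0.2],[1,-0.6,-0.6,0,-0.06,-0.25,-0.2],[1,-0.75,-0.75,0,-0.08,-0.33,-0.2],[1,-0.79,-0.78,0,-0.096,-0.409,-0.204],[1,-0.79,-0.78,0.05,-0.096,-0.409,-0.204],[1,-0.79,-0.78,0.05,-0.096,-0.409,-0.204],[1,-0.79,-0.78,0.05,-0.096,-0.409,-0.204]]' ; python3 -c "
from h import *
rows([(-.16,.15,50),(-.15,.08,50)])"
```

```text
time: 1.1
ee_pos: [0.3528, 0.2906, 0.2218]
eef_rot: [-0.054, 0.905, 0.026, 0.422]
ft_force: [0.7, 0.1, -0.8]
width: 0.0151
grip_force: 0.0
t 1.1 tip (array([-0.1608,  0.2499,  0.2128]), np.float64(50.0), array([0.001, 1.   , 0.002])) F [ 0.7  0.1 -0.8]
(-0.16, 0.15, 50) [1, 0.157, -0.833, 0.136, -0.0, 0.0, -0.001]
(-0.15, 0.08, 50) [1, 0.314, -0.834, 0.312, -0.0, 0.0, -0.001]
```

```bash
python3 -m pendant '[[1,0.05,-0.2,0.03,0,0,0],[1,0.08,-0.4,0.07,0,0,0],[1,0.11,-0.6,0.1,0,0,0],[1,0.157,-0.833,0.136,0,0,0],[1,0.25,-0.833,0.23,0,0,0],[1,0.314,-0.833,0.312,0,0,0],[1,0.314,-0.833,0.312,0,0,0]]'
python3 - <<'E'
from h import *
from bench import optics
rows([(-.138,.058,50),(-.115,.038,50),(-.092,.019,50)])
c=optics.camera("scene");cv2.imwrite("pics/s1.png",cv2.resize(c["pixels"][100:340,120:440,::-1],(800,600)))
E
```

```text
time: 1.98
ee_pos: [0.4687, 0.1809, 0.1979]
eef_rot: [-0.052, 0.915, 0.017, 0.4]
ft_force: [-0.2, 1.2, 0.6]
width: 0.0004
grip_force: 0.0
t 1.98 tip (array([-0.0596,  0.1267,  0.1884]), np.float64(47.2), array([ 0.013,  1.   , -0.011])) F [-0.2  1.2  0.6]
(-0.138, 0.058, 50) [1, 0.498, -0.422, 0.111, -0.008, -0.023, -0.0]
(-0.115, 0.038, 50) [1, 0.495, -0.42, 0.212, -0.008, -0.023, -0.0]
(-0.092, 0.019, 50) [1, 0.489, -0.418, 0.312, -0.008, -0.023, -0.0]
```

View pics/s1.png

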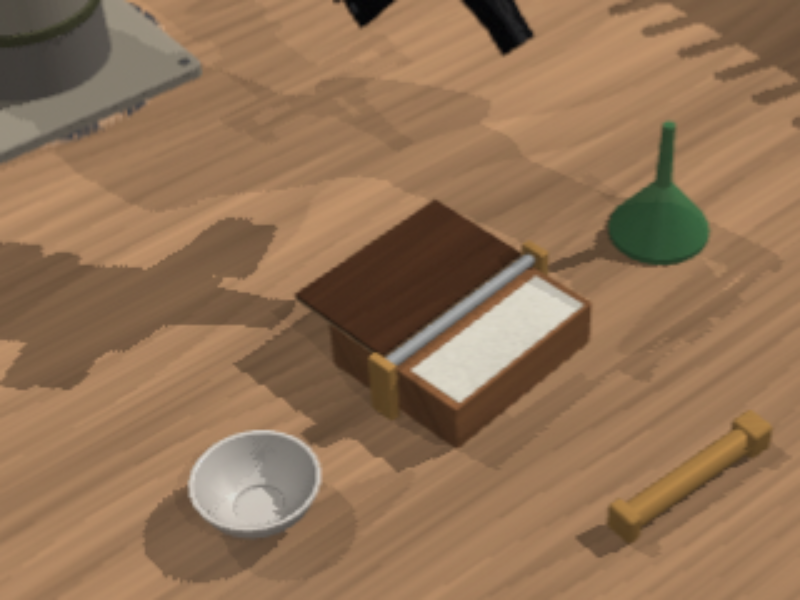

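The picture shows the fingers (black, about (510,40) in the crop) still high and on the funnel's side, with the leaf and bystanders undisturbed. The tool didn't follow the commanded path, so I'll check the joints.

```bash
python3 -m pendant '[[1,0,0,0,0,0,0],[1,0,0,0,0,0,0]]'; python3 -c "
from h import *
rows([(-.16,.19,50,.1),(-.16,.15,50),(-.138,.058,50),(-.138,.058,20),(-.138,.19,0)])
print(state()[0]['joint_positions'].round(3))"
```

```text
time: 2.28
ee_pos: [0.4675, 0.1826, 0.1981]
eef_rot: [-0.053, 0.915, 0.017, 0.4]
ft_force: [-0.2, -0.0, 0.0]
width: 0.0003
grip_force: 0.0
t 2.27 tip (array([-0.0605,  0.1284,  0.1886]), np.float64(47.2), array([ 0.012,  1.   , -0.011])) F [-0.2 -0.   0. ]
(-0.16, 0.19, 50, 0.1) [1, 0.224, -0.099, -0.245, -0.008, -0.024, 0.0]
(-0.16, 0.15, 50) [1, 0.322, -0.431, -0.149, -0.008, -0.024, 0.0]
(-0.138, 0.058, 50) [1, 0.497, -0.427, 0.114, -0.008, -0.024, 0.0]
(-0.138, 0.058, 20) [1, 0.474, -0.427, 0.119, -0.007, 0.226, -0.002]
(-0.138, 0.19, 0) [1, 0.138, -0.432, -0.171, -0.007, 0.393, -0.003]
[ 0.41  -0.499 -0.969  2.416 -0.029  0.282  1.055]
```

The arm is on joint limits (j2 at -0.5, j4 at 2.42), so it is folded too far. I'll move to a reachable pose and fit a simple kinematic model to check which poses can be reached.

```bash
cat > log.py <<'E'
import pickle,os
from bench import r
s=r.read_state(); L=pickle.load(open("log.pkl","rb")) if os.path.exists("log.pkl") else []
L.append((s["joint_positions"],s["ee_pos"],s["eef_rot"])); pickle.dump(L,open("log.pkl","wb"))
E
python3 log.py
python3 -m pendant '[[1,0,0,-0.2,0,0.08,0],[1,0,0,-0.2,0,0.16,0],[1,0,0,-0.2,0,0.2,0],[1,0,0,-0.2,0,0.2,0]]'; python3 log.py
python3 -m pendant '[[1,0,-0.2,0,0.08,0,0.08],[1,0,-0.4,0,0.16,0,0.16],[1,0,-0.4,0,0.16,0,0.16],[1,0,-0.4,0,0.16,0,0.16]]'; python3 log.py
cat > fit.py <<'E'
import numpy as np,pickle,itertools
from scipy.spatial.transform import Rotation as R
from scipy.optimize import least_squares
L=pickle.load(open("log.pkl","rb"))+[(np.array([-1.25760815,.3327805,-.06471548,1.46083582,.02161423,1.34988733,-.08850583]),np.array([.20583947,.58979764,.2358614]),np.array([.167091262,.985941246,-.000603,-.00007]))]
def fk(v,sg,q):
    s1,s3,s5,s7=sg; o1,o7,h,a,b,c,e1,e2=v
    z=lambda t:R.from_euler('z',t); y=lambda t:R.from_euler('y',t)
    A=z(o1+s1*q[0])*y(q[1]); p=np.array([0,0,h])+A.apply([e1,0,a])
    A=A*z(s3*q[2])*y(q[3]); p=p+A.apply([e2,0,b])
    A=A*z(s5*q[4])*y(q[5]); p=p+A.apply([0,0,c]); return p,A*z(o7+s7*q[6])
def res(v,sg): return np.concatenate([np.r_[(fk(v,sg,q)[0]-p),.3*(fk(v,sg,q)[1].inv()*R.from_quat(o)).as_rotvec()] for q,p,o in L])
if __name__=="__main__":
    best=[]
    for sg in itertools.product((1,-1),repeat=4):
        for o1 in (0,2.5,-2.5):
          for o7 in (0,3.1,1.5,-1.5):
            f=least_squares(res,[o1,o7,.35,.45,.45,.3,0,0],args=(sg,)); best.append((f.cost,sg,f.x))
    best.sort(key=lambda b:b[0])
    for b in best[:3]: print(b[0],b[1],b[2].round(4))
    pickle.dump(best[0][1:],open("fit.pkl","wb"))
E
python3 fit.py; python3 -c "
import pickle
for l in pickle.load(open('log.pkl','rb')): print(l[0].round(3),l[1].round(3))"
```

```text
time: 2.78
ee_pos: [0.425, 0.1792, 0.2395]
eef_rot: [-0.056, 0.978, 0.006, 0.201]
ft_force: [-0.0, 0.5, -0.7]
width: 0.0003
grip_force: 0.0
time: 3.28
ee_pos: [0.4369, 0.0591, 0.2394]
eef_rot: [0.141, 0.961, -0.124, 0.204]
ft_force: [-1.0, 0.1, 0.9]
width: 0.001
grip_force: 0.0
0.00022905011989897815 (-1, -1, -1, -1) [-0.0634  1.5156  0.2617  0.4617  0.4788  0.3401  0.0119  0.0166]
0.00022905011989898523 (-1, -1, -1, -1) [-0.0634  1.5156  0.2617  0.4617  0.4788  0.3401  0.0119  0.0166]
0.00022905011989898826 (-1, -1, -1, -1) [-0.0634  1.5156  0.2617  0.4617  0.4788  0.3401  0.0119  0.0166]
[ 0.41  -0.499 -0.969  2.416 -0.029  0.282  1.055] [0.468 0.183 0.198]
[ 0.114 -0.33  -0.619  2.132 -0.033  0.91   1.185] [0.425 0.179 0.239]
[ 0.348 -0.3   -0.782  2.112  0.258  1.043  0.737] [0.437 0.059 0.239]
```

```bash
cat > fit2.py <<'E'
import numpy as np,pickle
from scipy.spatial.transform import Rotation as R
from scipy.optimize import least_squares
from fit import L
LO=np.array([-2.6,-.5,-1.47,.16,-1.27,.06,-2.6]);HI=np.array([2.6,2.12,1.34,2.42,4.41,2.06,2.6])
def fk(v,q):
    h,a,b,c,e1,e2,e3,l1,l2,l3=v[:10]; q=np.asarray(q)+v[10:17]
    z=lambda t:R.from_euler('z',-t); y=lambda t:R.from_euler('y',t)
    A=z(q[0])*y(q[1]); p=np.array([0,0,h])+A.apply([e1,l1,a])
    A=A*z(q[2])*y(q[3]); p=p+A.apply([e2,l2,b])
    A=A*z(q[4])*y(q[5]); p=p+A.apply([e3,l3,c]); return p,A*z(q[6])
def err(v,q,p,Q): P,A=fk(v,q); return np.r_[P-p,.3*(A.inv()*Q).as_rotvec()]
v0=np.r_[.26,.46,.48,.34,np.zeros(6),.063,np.zeros(5),-1.5156]
def fit():
    w=np.r_[np.full(4,.3),np.full(6,.02),.1,np.full(5,.05),.3]
    return least_squares(lambda v:np.r_[np.concatenate([err(v,q,p,R.from_quat(o)) for q,p,o in L])/.001,(v-v0)/w*.3],v0).x
def ik(v,p,Q,seeds):
    best=None
    for s in seeds:
        f=least_squares(lambda q:np.r_[err(v,q,p,Q),1e-4*(q-s)],np.clip(s,LO+.03,HI-.03),bounds=(LO+.02,HI-.02))
        e=np.linalg.norm(err(v,f.x,p,Q))
        if best is None or e<best[0]: best=(e,f.x)
        if e<.002: break
    return best
E
cat > reach.py <<'E'
from fit2 import *; from h import *
v=fit(); print(v.round(3), "max res", max(np.abs(err(v,q,p,R.from_quat(o))).max() for q,p,o in L))
rng=np.random.default_rng(0); seeds=[l[0] for l in L]+[rng.uniform(LO,HI) for _ in range(6)]
def pose2(xb,z,tilt,yb,az,spin=0):
    Q=B*R.from_euler('z',np.radians(az))*R.from_euler('y',-np.radians(tilt))*R.from_euler('x',np.pi)*R.from_euler('z',np.pi)
    Q=Q*R.from_euler('z',np.radians(spin)); p=S0+B.apply([xb,yb,0])+[0,0,z]; return p-.014*Q.as_matrix()[:,2],Q
if __name__=="__main__":
  print(np.abs(pose2(0,0,50,0,0)[1].as_matrix()-pose(0,0,50)[1].as_matrix()).max())
  for az in (0,-30,-60,30,60):
    for tilt in (30,40,50):
      print(az,tilt,[round(ik(v,*pose2(x,z,tilt,0,az),seeds)[0],3) for x,z in((-.13,.058),(-.092,.019),(-.06,.11),(.02,.13),(.08,.055))])
E
python3 reach.py
```

```text
[ 2.580e-01  4.490e-01  4.900e-01  3.380e-01 -0.000e+00  0.000e+00
 -0.000e+00 -2.200e-02 -2.300e-02 -1.000e-03  0.000e+00  0.000e+00
 -0.000e+00 -0.000e+00  0.000e+00  0.000e+00 -1.571e+00] max res 2.0946383037456773e-05
1.6653345369377348e-16
0 30 [np.float64(0.034), np.float64(0.018), np.float64(0.0), np.float64(0.0), np.float64(0.0)]
0 40 [np.float64(0.074), np.float64(0.058), np.float64(0.018), np.float64(0.0), np.float64(0.0)]
0 50 [np.float64(0.114), np.float64(0.097), np.float64(0.058), np.float64(0.0), np.float64(0.0)]
-30 30 [np.float64(0.011), np.float64(0.0), np.float64(0.0), np.float64(0.0), np.float64(0.0)]
-30 40 [np.float64(0.039), np.float64(0.021), np.float64(0.0), np.float64(0.0), np.float64(0.0)]
-30 50 [np.float64(0.059), np.float64(0.039), np.float64(0.012), np.float64(0.0), np.float64(0.0)]
-60 30 [np.float64(0.0), np.float64(0.0), np.float64(0.0), np.float64(0.0), np.float64(0.0)]
-60 40 [np.float64(0.0), np.float64(0.0), np.float64(0.0), np.float64(0.0), np.float64(0.0)]
-60 50 [np.float64(0.0), np.float64(0.0), np.float64(0.0), np.float64(0.0), np.float64(0.0)]
30 30 [np.float64(0.03), np.float64(0.0), np.float64(0.0), np.float64(0.0), np.float64(0.0)]
30 40 [np.float64(0.064), np.float64(0.018), np.float64(0.011), np.float64(0.0), np.float64(0.0)]
30 50 [np.float64(0.058), np.float64(0.036), np.float64(0.024), np.float64(0.018), np.float64(0.0)]
60 30 [np.float64(0.011), np.float64(0.0), np.float64(0.022), np.float64(0.0), np.float64(0.0)]
60 40 [np.float64(0.0), np.float64(0.0), np.float64(0.0), np.float64(0.0), np.float64(0.0)]
60 50 [np.float64(0.0), np.float64(0.0), np.float64(0.0), np.float64(0.0), np.float64(0.001)]
```

```bash
cat > plan.py <<'E'
from reach import *
g=np.linspace
def box(x,y,z0,z1,n): return np.array(np.meshgrid(g(-x,x,n[0]),g(-y,y,n[1]),g(z0,z1,n[2]))).reshape(3,-1).T
FIN=box(.0095,.015,-.05,.014,(5,5,14)); BODY=box(.0375,.095,-.22,-.056,(7,13,9))
def leafc(X,th): # u along leaf, w below underside, y
    x,z=X[:,0],X[:,2]-.046; return -x*np.cos(th)+z*np.sin(th), -x*0+(-np.sin(th)*x-np.cos(th)*z)-.003, X[:,1]
def bk(p,Q,X): # to book frame
    return B.inv().apply(p+Q.apply(X)-S0)
def over(X,th,m=0): u,w,y=leafc(X,th); return w[(u<.1+m)&(u>-.02)&(np.abs(y)<.075+m)]
def place(th,u,az,tilt,spin,yb):
    n=np.array([-np.sin(th),0,-np.cos(th)]); c=np.array([-u*np.cos(th),0,.046+u*np.sin(th)])
    p,Q=pose2(c[0],c[2],tilt,yb,az,spin); w=over(bk(p,Q,FIN),th)
    if len(w)==0: return None
    return p+B.apply(n*(-w.min()+.000)),Q
def clear(p,Q,th):
    X=bk(p,Q,BODY); w=over(X,th,.006); F=bk(p,Q,FIN)
    d=[X[:,2].min()-.006,F[:,2].min()-.003]
    if len(w): d.append(w.min()-.006)
    for cx,cy,rr,h in((-.0,.207,.05,.12),(.001,-.21,.052,.045)):
        k=X[X[:,2]<h]; 
        if len(k): d.append(np.hypot(k[:,0]-cx,k[:,1]-cy).min()-rr)
    for yc in(.0825,-.0825):
        k=X[X[:,2]<.058]
        if len(k): d.append(np.hypot(k[:,0],k[:,1]-yc).min()-.015)
    F0=F[(np.abs(F[:,0])<.068)&(np.abs(F[:,1])<.078)]
    if len(F0): d.append(F0[:,2].min()-.045)
    return min(d)
if __name__=="__main__":
  res=[]
  for az in range(-90,91,15):
   for tilt in (35,40,45,50,55):
    for spin in range(-90,90,15):
     for yb in (-.06,0,.06):
      for u in (.088,.094):
       cs=[]
       for th in np.radians([0,25,50,75,95]):
        P=place(th,u,az,tilt,spin,yb)
        cs.append(-1 if P is None else clear(*P,th))
        if cs[-1]<.002: break
       else: res.append((min(cs),az,tilt,spin,yb,u))
  res.sort(reverse=True); print(len(res)); k=0
  for rr in res[:150]:
    m,az,tilt,spin,yb,u=rr; es=[]
    for th in np.radians([0,50,95]):
      es.append(ik(v,*place(th,u,az,tilt,spin,yb),seeds[:4])[0])
      if es[-1]>.002: break
    else:
      print(rr); k+=1
      if k>12: break
E
timeout 500 python3 plan.py
```

```text
[ 2.580e-01  4.490e-01  4.900e-01  3.380e-01 -0.000e+00  0.000e+00
 -0.000e+00 -2.200e-02 -2.300e-02 -1.000e-03  0.000e+00  0.000e+00
 -0.000e+00 -0.000e+00  0.000e+00  0.000e+00 -1.571e+00] max res 2.0946383037456773e-05
206
(np.float64(0.013141067488827027), -45, 55, 0, 0.06, 0.094)
(np.float64(0.01031730657140649), -45, 55, 0, 0.06, 0.088)
(np.float64(0.010309125117954395), -45, 50, -15, 0.06, 0.094)
(np.float64(0.00962269134230154), -60, 50, 0, 0.06, 0.094)
(np.float64(0.009622691342301537), -45, 50, 0, 0.06, 0.094)
(np.float64(0.009159265774402132), -45, 45, 0, 0.06, 0.094)
(np.float64(0.008525867218606358), -45, 55, -15, 0.06, 0.094)
(np.float64(0.006871862752611071), -45, 45, -15, 0.06, 0.094)
(np.float64(0.00645819849461396), -45, 50, 0, 0.06, 0.088)
(np.float64(0.005657630585710728), -45, 50, 15, 0.06, 0.094)
(np.float64(0.00534568497015658), -45, 55, 15, 0.06, 0.094)
```

```bash
cat > go.py <<'E'
from plan import *
def wp(th,az=-45,tilt=50,spin=0,yb=.06,u=.09,gap=0.,back=0.,up=0.):
    p,Q=place(np.radians(th),u,az,tilt,spin,yb); n=np.array([-np.sin(np.radians(th)),0,-np.cos(np.radians(th))])
    return p+B.apply(n*gap)-back*Q.as_matrix()[:,2]+[0,0,up],Q
def show(W,g=1):
    s,p,Q=state(); q=s["joint_positions"]; print("t",round(s["time"],2),"tip",tip(s)[0],"F",s["ft_force"].round(1),"q",q.round(2))
    for th,w in W:
        e,q=ik(v,*w,[q]+seeds); d=Q.inv().apply(w[0]-p)/.3; k=(Q.inv()*w[1]).as_rotvec(degrees=True)/120
        print(th,"ik%.4f cl%.3f"%(e,clear(*w,np.radians(th))),q.round(2).tolist(),"\n   ",[g]+d.round(3).tolist()+k.round(3).tolist())
E
python3 -c "
from go import *
show([(0,wp(0,gap=.005,back=.07,up=.08)),(0,wp(0,gap=.005,back=.07)),(0,wp(0,gap=.005,back=.03)),(0,wp(0,gap=.005)),(20,wp(20)),(45,wp(45)),(70,wp(70)),(95,wp(95)),(95,wp(95,az=-20,tilt=40,yb=.03)),(95,wp(95,az=0,tilt=30,yb=0)),(110,wp(110,az=0,tilt=30,yb=0)),(140,wp(140,az=0,tilt=20,yb=0)),(180,wp(180,az=0,tilt=10,yb=0))])"
```

```text
[ 2.580e-01  4.490e-01  4.900e-01  3.380e-01 -0.000e+00  0.000e+00
 -0.000e+00 -2.200e-02 -2.300e-02 -1.000e-03  0.000e+00  0.000e+00
 -0.000e+00 -0.000e+00  0.000e+00  0.000e+00 -1.571e+00] max res 2.0946383037456773e-05
t 3.27 tip [-0.1118  0.0051  0.227 ] F [-1.   0.1  0.9] q [ 0.35 -0.3  -0.78  2.11  0.26  1.04  0.74]
0 ik0.0000 cl0.130 [-0.17, 0.12, -0.95, 2.26, 0.99, 1.29, -0.76] 
    [1, 0.287, 0.308, 0.139, 0.029, -0.185, 0.178]
0 ik0.0000 cl0.043 [-0.28, 0.35, -0.87, 2.3, 1.17, 1.32, -1.01] 
    [1, 0.401, 0.357, 0.375, 0.029, -0.185, 0.178]
0 ik0.0000 cl0.024 [-0.24, 0.42, -0.83, 2.31, 1.28, 1.28, -1.04] 
    [1, 0.353, 0.339, 0.499, 0.029, -0.185, 0.178]
0 ik0.0000 cl0.005 [-0.21, 0.47, -0.79, 2.31, 1.37, 1.26, -1.07] 
    [1, 0.317, 0.327, 0.591, 0.029, -0.185, 0.178]
20 ik0.0000 cl0.024 [-0.17, 0.35, -0.84, 2.31, 1.26, 1.24, -0.95] 
    [1, 0.263, 0.299, 0.466, 0.029, -0.185, 0.178]
45 ik0.0000 cl0.020 [-0.12, 0.25, -0.85, 2.27, 1.19, 1.22, -0.82] 
    [1, 0.167, 0.296, 0.366, 0.029, -0.185, 0.178]
70 ik0.0000 cl0.072 [-0.04, 0.24, -0.89, 2.2, 1.18, 1.22, -0.72] 
    [1, 0.047, 0.32, 0.313, 0.029, -0.185, 0.178]
95 ik0.0000 cl0.085 [-0.03, 0.28, -0.86, 2.12, 1.22, 1.22, -0.65] 
    [1, -0.084, 0.369, 0.316, 0.029, -0.185, 0.178]
95 ik0.0000 cl0.086 [0.17, -0.06, -0.69, 2.28, 0.89, 0.55, 0.12] 
    [1, -0.129, 0.27, 0.352, -0.1, -0.123, 0.005]
95 ik0.0000 cl0.087 [0.09, -0.07, -0.31, 2.21, 0.06, 0.48, 1.42] 
    [1, -0.18, 0.179, 0.392, -0.177, -0.054, -0.152]
110 ik0.0000 cl0.084 [0.05, -0.01, -0.27, 2.16, 0.11, 0.47, 1.39] 
    [1, -0.247, 0.217, 0.427, -0.177, -0.054, -0.152]
140 ik0.0000 cl0.060 [0.03, 0.2, -0.25, 1.93, 0.13, 0.67, 1.39] 
    [1, -0.339, 0.296, 0.546, -0.163, 0.027, -0.167]
180 ik0.0000 cl0.046 [-0.0, 0.42, -0.23, 1.74, 0.15, 0.82, 1.4] 
    [1, -0.334, 0.37, 0.744, -0.148, 0.109, -0.18]
```

```bash
python3 -m pendant '[[1,0.05,0.06,0,0,-0.04,0.04],[1,0.1,0.12,0,0.01,-0.08,0.08],[1,0.15,0.18,0.04,0.015,-0.12,0.12],[1,0.2,0.24,0.08,0.02,-0.15,0.15],[1,0.25,0.28,0.11,0.029,-0.185,0.178],[1,0.287,0.308,0.139,0.029,-0.185,0.178],[1,0.287,0.308,0.139,0.029,-0.185,0.178],[1,0.287,0.308,0.139,0.029,-0.185,0.178]]'; python3 -c "
from go import *
show([(0,wp(0,gap=.005,back=.07)),(0,wp(0,gap=.005,back=.03)),(0,wp(0,gap=.005))])"
```

```text
time: 4.28
ee_pos: [0.4052, 0.1513, 0.1464]
eef_rot: [0.294, 0.859, -0.138, 0.396]
ft_force: [0.6, -0.0, 0.8]
width: 0.0004
grip_force: 0.0
[ 2.580e-01  4.490e-01  4.900e-01  3.380e-01 -0.000e+00  0.000e+00
 -0.000e+00 -2.200e-02 -2.300e-02 -1.000e-03  0.000e+00  0.000e+00
 -0.000e+00 -0.000e+00  0.000e+00  0.000e+00 -1.571e+00] max res 2.0946383037456773e-05
t 4.28 tip [-0.1289  0.0977  0.1374] F [ 0.6 -0.   0.8] q [ 0.22  0.28 -1.38  2.25  1.11  1.42 -0.82]
0 ik0.0000 cl0.043 [-0.01, 0.52, -1.18, 2.29, 1.3, 1.49, -1.05] 
    [1, 0.196, 0.004, 0.169, -0.001, -0.003, 0.002]
0 ik0.0000 cl0.024 [0.01, 0.57, -1.1, 2.3, 1.39, 1.45, -1.06] 
    [1, 0.195, 0.004, 0.302, -0.001, -0.003, 0.002]
0 ik0.0000 cl0.005 [0.03, 0.62, -1.05, 2.3, 1.48, 1.43, -1.07] 
    [1, 0.194, 0.005, 0.402, -0.001, -0.003, 0.002]
```

```bash
python3 -m pendant '[[1,0.07,0,0.06,0,0,0],[1,0.14,0,0.12,0,0,0],[1,0.195,0.004,0.169,0,-0.003,0],[1,0.195,0.004,0.23,0,-0.003,0],[1,0.195,0.004,0.23,0,-0.003,0],[1,0.195,0.004,0.23,0,-0.003,0]]'; python3 - <<'E' | tail -8
from go import *
from bench import optics
for n,(a,b,c,d) in {"scene":(110,290,180,420),"top":(220,400,190,430)}.items():
    k=optics.camera(n)["pixels"][a:b,c:d,::-1]; cv2.imwrite(f"pics/{n}2.png",cv2.resize(k,(600,450)))
a,b=[cv2.imread(f"pics/{n}2.png") for n in("scene","top")]
cv2.imwrite("pics/both2.png",cv2.resize(np.hstack([a,b]),(800,300)))
show([(0,wp(0,gap=.005,back=.03)),(0,wp(0,gap=.005))])
E
```

```text
time: 5.03
ee_pos: [0.4188, 0.1426, 0.0609]
eef_rot: [0.295, 0.856, -0.139, 0.401]
ft_force: [0.1, -0.8, -0.4]
width: 0.0008
grip_force: 0.0
[ 2.580e-01  4.490e-01  4.900e-01  3.380e-01 -0.000e+00  0.000e+00
 -0.000e+00 -2.200e-02 -2.300e-02 -1.000e-03  0.000e+00  0.000e+00
 -0.000e+00 -0.000e+00  0.000e+00  0.000e+00 -1.571e+00] max res 2.0946383037456773e-05
t 5.12 tip [-0.1161  0.0874  0.0522] F [ 0.7 -0.8 -0.4] q [ 0.    0.53 -1.14  2.29  1.33  1.47 -1.05]
0 ik0.0000 cl0.024 [0.01, 0.57, -1.1, 2.3, 1.39, 1.45, -1.06] 
    [1, 0.014, -0.003, 0.076, -0.001, 0.002, -0.001]
0 ik0.0000 cl0.005 [0.03, 0.62, -1.05, 2.3, 1.47, 1.43, -1.07] 
    [1, 0.015, -0.003, 0.176, -0.001, 0.002, -0.001]
```

View pics/both2.png

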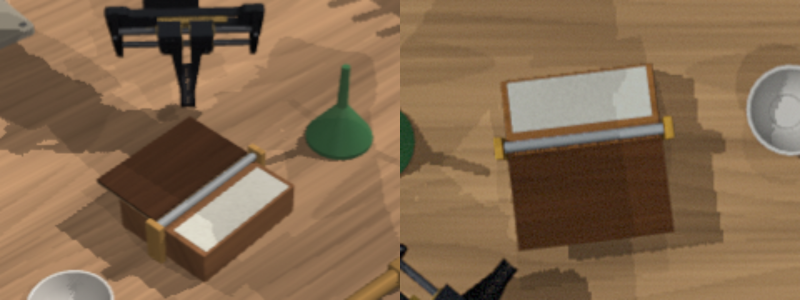

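The fingertips (scene crop (188,103), top crop (513,265)) sit just outside the leaf's +y free corner, closed, heading under it. Advancing.

```bash
python3 -m pendant '[[1,0.014,-0.003,0.05,0,0,0],[1,0.015,-0.003,0.1,0,0,0],[1,0.015,-0.003,0.15,0,0,0],[1,0.015,-0.003,0.176,0,0,0],[1,0.015,-0.003,0.176,0,0,0]]'; python3 - <<'E' | tail -12
from go import *
show([(t,wp(t)) for t in (5,15,30,45,60)])
E
```

```text
time: 5.75
ee_pos: [0.4484, 0.1177, 0.0231]
eef_rot: [0.297, 0.856, -0.139, 0.401]
ft_force: [-0.9, 0.5, -0.2]
width: 0.0003
grip_force: 0.0
 -0.000e+00 -0.000e+00  0.000e+00  0.000e+00 -1.571e+00] max res 2.0946383037456773e-05
t 5.75 tip [-0.0901  0.059   0.0141] F [-0.9  0.5 -0.2] q [ 0.01  0.62 -1.03  2.3   1.47  1.43 -1.08]
5 ik0.0000 cl0.018 [0.04, 0.57, -1.07, 2.3, 1.44, 1.41, -1.05] 
    [1, -0.032, -0.002, -0.035, -0.002, 0.002, -0.001]
15 ik0.0000 cl0.025 [0.08, 0.53, -1.11, 2.3, 1.4, 1.41, -1.01] 
    [1, -0.075, -0.005, -0.075, -0.002, 0.002, -0.001]
30 ik0.0000 cl0.023 [0.14, 0.46, -1.17, 2.29, 1.34, 1.39, -0.93] 
    [1, -0.152, 0.006, -0.124, -0.002, 0.002, -0.001]
45 ik0.0000 cl0.020 [0.19, 0.4, -1.2, 2.26, 1.31, 1.37, -0.86] 
    [1, -0.226, 0.032, -0.153, -0.002, 0.002, -0.001]
60 ik0.0000 cl0.062 [0.24, 0.39, -1.23, 2.22, 1.3, 1.37, -0.79] 
    [1, -0.297, 0.069, -0.165, -0.002, 0.002, -0.001]
```

```bash
python3 -m pendant '[[1,-0.03,-0.002,-0.035,0,0,0],[1,-0.05,-0.003,-0.055,0,0,0],[1,-0.075,-0.005,-0.075,0,0,0],[1,-0.1,-0.002,-0.092,0,0,0],[1,-0.125,0.002,-0.108,0,0,0],[1,-0.152,0.006,-0.124,0,0,0],[1,-0.177,0.014,-0.135,0,0,0],[1,-0.177,0.014,-0.135,0,0,0]]'; python3 - <<'E' | tail -10
from go import *
from bench import optics
a=optics.camera("scene")["pixels"][110:290,180:420,::-1]
cv2.imwrite("pics/s3.png",cv2.resize(a,(640,480)))
show([(t,wp(t)) for t in (45,60,75,95)])
E
```

```text
time: 6.75
ee_pos: [0.4537, 0.1193, 0.0909]
eef_rot: [0.297, 0.855, -0.139, 0.402]
ft_force: [-0.4, 0.5, -0.2]
width: 0.0004
grip_force: 0.1
 -0.000e+00 -0.000e+00  0.000e+00  0.000e+00 -1.571e+00] max res 2.0946383037456773e-05
t 6.8 tip [-0.0848  0.06    0.0816] F [0.1 0.  0.5] q [ 0.14  0.43 -1.17  2.28  1.33  1.38 -0.91]
45 ik0.0000 cl0.020 [0.19, 0.4, -1.2, 2.26, 1.31, 1.37, -0.86] 
    [1, -0.047, 0.017, -0.017, -0.002, 0.002, -0.002]
60 ik0.0000 cl0.062 [0.24, 0.39, -1.23, 2.22, 1.3, 1.37, -0.79] 
    [1, -0.118, 0.054, -0.028, -0.002, 0.002, -0.002]
75 ik0.0000 cl0.076 [0.26, 0.39, -1.23, 2.18, 1.31, 1.37, -0.74] 
    [1, -0.183, 0.101, -0.021, -0.002, 0.002, -0.002]
95 ik0.0000 cl0.085 [0.25, 0.43, -1.19, 2.11, 1.34, 1.37, -0.69] 
    [1, -0.256, 0.179, 0.018, -0.002, 0.002, -0.002]
```

View pics/s3.png

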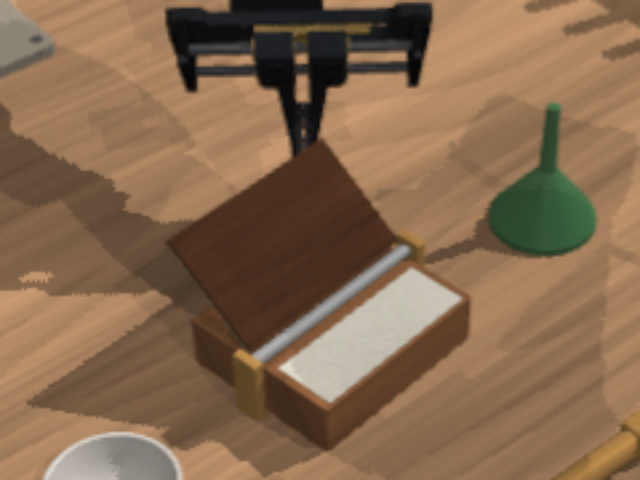

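The leaf is raised about 35–40° (free edge from (170,242) to (320,142)), with the fingers behind its +y corner at (300,150). Continuing past upright.

```bash
python3 -m pendant '[[1,-0.025,0.008,-0.009,0,0,0],[1,-0.047,0.017,-0.017,0,0,0],[1,-0.082,0.035,-0.023,0,0,0],[1,-0.118,0.054,-0.028,0,0,0],[1,-0.15,0.077,-0.025,0,0,0],[1,-0.183,0.101,-0.021,0,0,0],[1,-0.21,0.13,-0.008,0,0,0],[1,-0.235,0.155,0.005,0,0,0]]'; python3 -m pendant '[[1,-0.021,0.024,0.013,0,0,0],[1,-0.03,0.035,0.02,0,0,0],[1,-0.03,0.035,0.02,0,0,0]]'; python3 - <<'E' | tail -12
from go import *
from bench import optics
a=optics.camera("scene")["pixels"][90:270,180:420,::-1]
cv2.imwrite("pics/s4.png",cv2.resize(a,(640,480)))
show([(95,wp(95,gap=.015)),(95,wp(95,az=-25,tilt=40,yb=.03,u=.08,gap=.02)),(95,wp(95,az=0,tilt=30,yb=0,u=.08,gap=.015)),(110,wp(110,az=0,tilt=30,yb=0,u=.08)),(140,wp(140,az=0,tilt=20,yb=0,u=.08))])
E
```

```text
time: 7.8
ee_pos: [0.5192, 0.1277, 0.1435]
eef_rot: [0.297, 0.856, -0.139, 0.401]
ft_force: [-1.4, 0.7, -1.5]
width: 0.0005
grip_force: 0.9
time: 8.18
ee_pos: [0.5333, 0.1297, 0.1465]
eef_rot: [0.296, 0.856, -0.139, 0.401]
ft_force: [0.0, -0.4, 0.3]
width: 0.0001
grip_force: 0.0
 -0.000e+00 -0.000e+00  0.000e+00  0.000e+00 -1.571e+00] max res 2.0946383037456773e-05
t 8.22 tip [-0.0046  0.0605  0.1375] F [ 0.1 -0.2  1. ] q [ 0.22  0.42 -1.15  2.1   1.33  1.36 -0.68]
95 ik0.0000 cl0.086 [0.24, 0.38, -1.18, 2.14, 1.3, 1.35, -0.69] 
    [1, 0.026, -0.048, -0.037, -0.001, 0.002, -0.001]
95 ik0.0000 cl0.078 [0.35, -0.07, -0.91, 2.3, 0.91, 0.61, -0.01] 
    [1, 0.002, -0.138, 0.034, -0.119, 0.084, -0.119]
95 ik0.0000 cl0.078 [0.29, -0.09, -0.5, 2.24, 0.01, 0.46, 1.46] 
    [1, -0.066, -0.192, 0.113, -0.244, 0.16, -0.29]
110 ik0.0000 cl0.070 [0.23, 0.01, -0.46, 2.17, 0.12, 0.45, 1.38] 
    [1, -0.113, -0.103, 0.189, -0.244, 0.16, -0.29]
140 ik0.0000 cl0.054 [0.18, 0.21, -0.42, 1.94, 0.19, 0.66, 1.34] 
    [1, -0.121, -0.007, 0.307, -0.219, 0.239, -0.312]
```

View pics/s4.png

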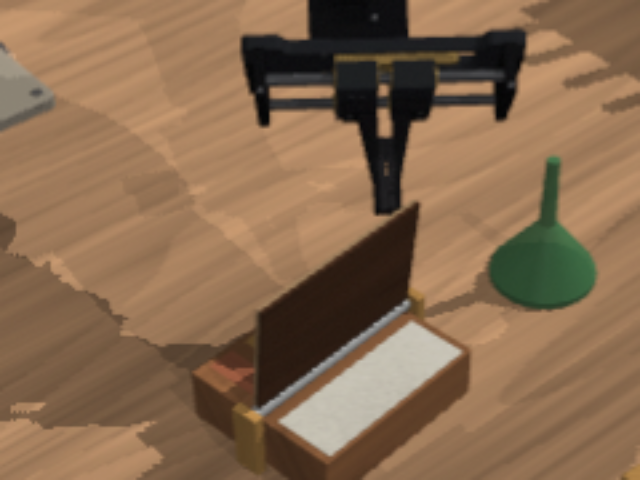

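The leaf is near upright (edge from (258,312) to (418,205)), with the fingertips at (387,210) behind it. I'll estimate its angle, then plan the second half.

```bash
python3 - <<'E' | tail -22
from go import *
s=pickle.load(open("pics/scene0.pkl","rb"))
for t in (80,85,90,95):
    a=np.radians(t);X=np.array([S0+B.apply([-.1*np.cos(a),y,.046+.1*np.sin(a)]) for y in(.075,-.075)])
    q=cv2.projectPoints(X,s["rvec"],s["tvec"],K(s),s["D"])[0].reshape(-1,2); print(t,((q-[180,90])*640/240).round(0).tolist())
show([(90,wp(90,gap=.012)),(90,wp(90,tilt=40,yb=.045,gap=.012)),(90,wp(90,tilt=30,yb=.03,u=.085)),(105,wp(105,tilt=30,yb=.03,u=.085)),(120,wp(120,tilt=25,yb=.02,u=.085)),(140,wp(140,tilt=15,yb=.02,u=.085)),(160,wp(160,tilt=10,yb=.02,u=.085)),(180,wp(180,tilt=5,yb=.02,u=.085))])
E
```

```text
-0.000e+00 -0.000e+00  0.000e+00  0.000e+00 -1.571e+00] max res 2.0946383037456773e-05
80 [[387.0, 182.0], [228.0, 290.0]]
85 [[396.0, 186.0], [238.0, 295.0]]
90 [[406.0, 191.0], [247.0, 300.0]]
95 [[415.0, 197.0], [257.0, 307.0]]
t 8.22 tip [-0.0046  0.0605  0.1375] F [ 0.1 -0.2  1. ] q [ 0.22  0.42 -1.15  2.1   1.33  1.36 -0.68]
90 ik0.0000 cl0.084 [0.24, 0.37, -1.19, 2.15, 1.29, 1.35, -0.7] 
    [1, 0.041, -0.061, -0.041, -0.001, 0.002, -0.001]
90 ik0.0000 cl0.085 [0.49, 0.29, -1.3, 2.12, 1.11, 1.17, -0.47] 
    [1, 0.011, -0.098, -0.015, -0.001, 0.085, -0.001]
90 ik0.0000 cl0.081 [0.68, 0.34, -1.37, 2.04, 0.97, 1.12, -0.24] 
    [1, -0.023, -0.107, 0.046, -0.001, 0.169, -0.001]
105 ik0.0000 cl0.083 [0.58, 0.36, -1.26, 1.99, 0.98, 1.12, -0.22] 
    [1, -0.064, -0.049, 0.086, -0.001, 0.169, -0.001]
120 ik0.0000 cl0.069 [0.6, 0.44, -1.24, 1.9, 0.94, 1.14, -0.11] 
    [1, -0.106, -0.015, 0.161, -0.001, 0.21, -0.001]
140 ik0.0000 cl0.062 [0.59, 0.6, -1.21, 1.75, 0.87, 1.2, 0.03] 
    [1, -0.111, 0.051, 0.253, -0.001, 0.294, -0.002]
160 ik0.0000 cl0.035 [0.56, 0.7, -1.17, 1.67, 0.87, 1.22, 0.09] 
    [1, -0.072, 0.099, 0.352, -0.001, 0.335, -0.002]
180 ik0.0000 cl0.004 [0.55, 0.79, -1.15, 1.61, 0.85, 1.23, 0.13] 
    [1, -0.004, 0.117, 0.436, -0.001, 0.377, -0.002]
```

```bash
python3 -m pendant '[[1,0.015,-0.06,-0.03,0,0.04,0],[1,0.01,-0.098,-0.015,0,0.085,0],[1,0,-0.105,0.015,0,0.13,0],[1,-0.023,-0.107,0.046,0,0.169,0],[1,-0.035,-0.09,0.058,0,0.169,0],[1,-0.05,-0.07,0.072,0,0.169,0],[1,-0.064,-0.049,0.086,0,0.169,0],[1,-0.064,-0.049,0.086,0,0.169,0]]'; python3 - <<'E' | tail -13
from go import *
show([(105,wp(105,tilt=30,yb=.03,u=.085)),(112,wp(112,tilt=28,yb=.025,u=.085)),(120,wp(120,tilt=25,yb=.02,u=.085)),(130,wp(130,tilt=20,yb=.02,u=.085)),(140,wp(140,tilt=15,yb=.02,u=.085)),(150,wp(150,tilt=10,yb=.02,u=.085))])
E
```

```text
time: 9.22
ee_pos: [0.5492, 0.0993, 0.1444]
eef_rot: [0.316, 0.913, -0.084, 0.244]
ft_force: [-0.1, 0.4, 0.3]
width: 0.0004
grip_force: 0.0
t 9.22 tip [0.005  0.0311 0.1322] F [-0.1  0.4  0.3] q [ 0.59  0.37 -1.27  1.99  0.98  1.13 -0.23]
105 ik0.0000 cl0.083 [0.59, 0.37, -1.27, 1.99, 0.98, 1.12, -0.22] 
    [1, -0.003, -0.003, 0.0, -0.0, -0.001, -0.001]
112 ik0.0000 cl0.078 [0.59, 0.39, -1.25, 1.95, 0.97, 1.13, -0.18] 
    [1, -0.035, 0.012, 0.024, -0.0, 0.016, -0.001]
120 ik0.0000 cl0.069 [0.59, 0.43, -1.22, 1.9, 0.93, 1.13, -0.11] 
    [1, -0.068, 0.031, 0.056, -0.0, 0.041, -0.001]
130 ik0.0000 cl0.062 [0.59, 0.51, -1.21, 1.82, 0.9, 1.16, -0.03] 
    [1, -0.09, 0.066, 0.095, -0.0, 0.083, -0.001]
140 ik0.0000 cl0.062 [0.59, 0.59, -1.2, 1.75, 0.86, 1.19, 0.04] 
    [1, -0.104, 0.097, 0.141, -0.0, 0.124, -0.001]
150 ik0.0000 cl0.050 [0.58, 0.67, -1.18, 1.68, 0.83, 1.23, 0.1] 
    [1, -0.11, 0.125, 0.194, -0.0, 0.166, -0.001]
```

```bash
python3 -m pendant '[[1,-0.018,0.005,0.012,0,0.008,0],[1,-0.035,0.012,0.024,0,0.016,0],[1,-0.052,0.022,0.04,0,0.028,0],[1,-0.068,0.031,0.056,0,0.041,0],[1,-0.08,0.05,0.075,0,0.062,0],[1,-0.09,0.066,0.095,0,0.083,0],[1,-0.104,0.097,0.141,0,0.124,0],[1,-0.104,0.097,0.141,0,0.124,0]]'; python3 - <<'E' | tail -11
from go import *
from bench import optics
a=optics.camera("scene")["pixels"][90:270,180:420,::-1]
cv2.imwrite("pics/s5.png",cv2.resize(a,(640,480)))
show([(150,wp(150,tilt=10,yb=.02,u=.085)),(160,wp(160,tilt=10,yb=.02,u=.085)),(170,wp(170,tilt=8,yb=.02,u=.085)),(180,wp(180,tilt=5,yb=.02,u=.085)),(180,wp(180,tilt=5,yb=.02,u=.085,gap=-.005))])
E
```

```text
time: 10.22
ee_pos: [0.6064, 0.0892, 0.1226]
eef_rot: [0.327, 0.936, -0.043, 0.123]
ft_force: [-0.5, -0.0, 0.1]
width: 0.0007
grip_force: 0.0
t 10.28 tip [0.0573 0.0178 0.1095] F [-0.6  0.7  0.6] q [ 0.6   0.6  -1.22  1.75  0.88  1.21  0.03]
150 ik0.0000 cl0.050 [0.59, 0.68, -1.21, 1.68, 0.85, 1.24, 0.09] 
    [1, -0.014, 0.033, 0.048, -0.0, 0.042, -0.003]
160 ik0.0000 cl0.035 [0.56, 0.71, -1.18, 1.66, 0.87, 1.23, 0.08] 
    [1, -0.021, 0.053, 0.101, -0.0, 0.042, -0.003]
170 ik0.0000 cl0.019 [0.55, 0.75, -1.16, 1.64, 0.87, 1.23, 0.1] 
    [1, -0.021, 0.065, 0.156, -0.0, 0.058, -0.003]
180 ik0.0000 cl0.004 [0.55, 0.8, -1.15, 1.61, 0.86, 1.24, 0.13] 
    [1, -0.014, 0.07, 0.208, -0.0, 0.083, -0.003]
180 ik0.0000 cl-0.001 [0.55, 0.8, -1.15, 1.61, 0.86, 1.23, 0.13] 
    [1, -0.01, 0.07, 0.224, -0.0, 0.083, -0.003]
```

View pics/s5.png

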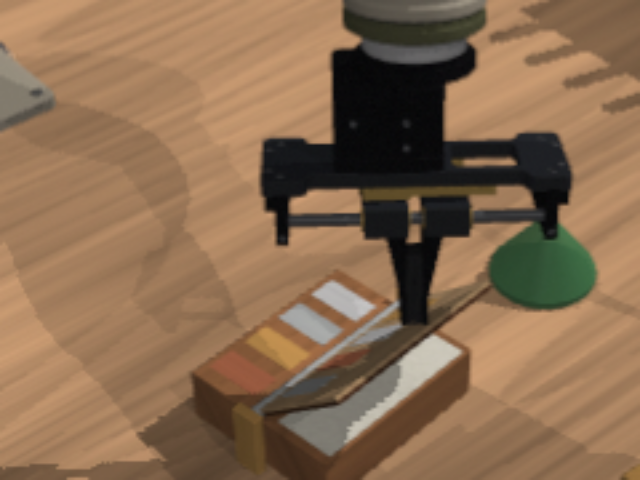

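The leaf is now about 140° over (edge from (340,402) to (490,285)), the fingers are on its inlaid back at (412,320), and the funnel looks undisturbed. Pressing down.

```bash
python3 -m pendant '[[1,-0.007,0.017,0.024,0,0.02,0],[1,-0.014,0.033,0.048,0,0.042,0],[1,-0.018,0.043,0.075,0,0.042,0],[1,-0.021,0.053,0.101,0,0.042,0],[1,-0.021,0.06,0.13,0,0.05,0],[1,-0.021,0.065,0.156,0,0.058,0],[1,-0.018,0.068,0.182,0,0.07,0],[1,-0.014,0.07,0.204,0,0.083,0]]';python3 -m pendant '[[1,0,0,0.008,0,0,0],[1,0,0,0.016,0,0,0],[1,0,0,0.022,0,0,0],[1,0,0,0.022,0,0,0],[1,0,0,0.022,0,0,0]]'; python3 -c "
from h import *
s=state()[0];print(tip(s),s['ft_force'])"
```

```text
time: 11.28
ee_pos: [0.6338, 0.0952, 0.0651]
eef_rot: [0.327, 0.944, -0.014, 0.041]
ft_force: [-0.3, -0.2, 0.1]
width: 0.0004
grip_force: 0.4
time: 11.9
ee_pos: [0.6341, 0.095, 0.0632]
eef_rot: [0.327, 0.944, -0.015, 0.043]
ft_force: [-19.0, -7.5, 41.7]
width: 0.0003
grip_force: 21.2
(array([0.0848, 0.0206, 0.0493]), np.float64(3.6), array([ 0.71 ,  0.704, -0.001])) [-19.03244112  -7.53889449  41.6919031 ]
```

Firm stop with the tip at 49 mm, which is the leaf's top when flat. Moving clear and checking.

```bash
python3 -m pendant '[[1,0,0,-0.1,0,0,0],[1,0,0,-0.25,0,0,0],[1,0,0,-0.4,0,0,0],[1,0,0,-0.55,0,0,0],[1,0,0,-0.55,0,0,0],[1,0,0,-0.55,0,0,0],[1,0,0,-0.55,0,0,0]]';python3 - <<'E'
from bench import optics
import cv2,numpy as np
a=optics.camera("scene")["pixels"][110:330,150:450,::-1]
cv2.imwrite("pics/s6.png",cv2.resize(a,(780,572)))
E
```

```text
time: 12.78
ee_pos: [0.6222, 0.1035, 0.222]
eef_rot: [0.327, 0.944, -0.015, 0.041]
ft_force: [-0.3, -0.4, 0.3]
width: 0.0004
grip_force: 0.0
```

View pics/s6.png

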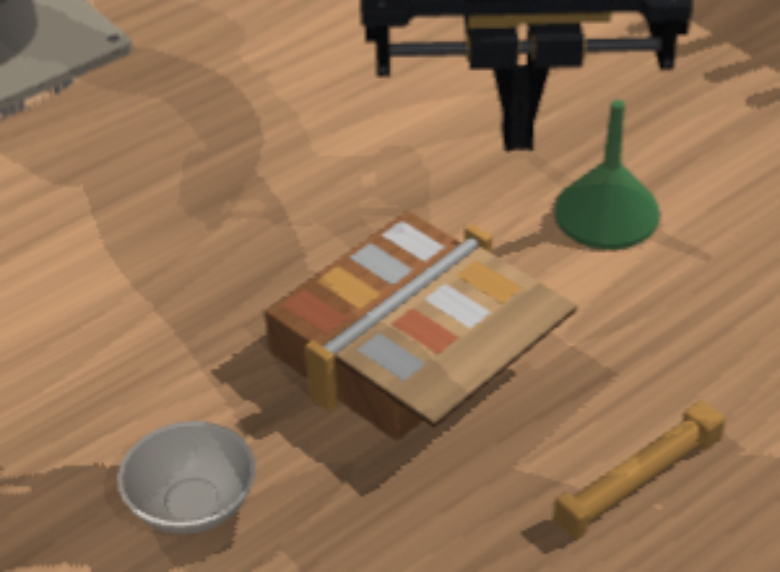

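The leaf lies flat on the far bed (free edge from (433,422) to (575,308)). The gripper is clear above it, and the dish, funnel and case are in place.

```bash
python3 -c "
from bench import r
print(r.close_job())"
```

```text
the job is handed in; nothing more can be done
None
```

The leaf was pushed over its spine and pressed flat on the far bed, the arm was moved clear with the dish, funnel and case where they stood, and the job was handed in at about 13 s; no verdict was returned.

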